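# Push the counted parts trays home in the bench rack

## Task

The parts trays are counted; close up the rack without picking anything up. With the fingertips, push the tray that lies out on the bench, back first, into the empty bay, and push in the one left half open, so that all three trays stand fully home against the backs of their bays with their fronts in line. Slide them flat on the bench, never lifting or tipping them, and leave everything else on the bench where it is.

Things in the scene. Friction and masses are not known exactly. Their poses are not given: they have to be found in the camera images.
- tray_c: open grey plastic tray of small beams, 120 mm deep (x) x 90 wide (y) x 40 high, walls 3, corners rounded 4, 0.25-0.5 kg. Origin: centre of its underside; +x to its plain back wall; front wall at x=-60 has a blank label and a middle finger notch 32 wide from 26 up. Starts on the bench before the empty bay, up to 0.3 rad and 40 off its line, back at least 45 short of the rack, room around it.
- tray_b: tray of connector pins, same size, shape, mass and axes as tray_c. Starts in its bay, sticking out by 20 to 45 mm.
- tray_a: tray of small gear wheels, same size, shape and axes as tray_c. Starts already home in its bay.
- bay_c: the empty bay of the rack, for tray_c: fixed plywood, open below and in front, 100 mm wide inside, cheeks 5 thick, 28 high; roof over the back 50, top at 51; rail behind, 54 high. Origin: on the bench, where a tray's origin is when home; +x to the back wall, inner face at x=+60; cheek front edges (rounded) at x=-60, flush with a home tray's front. The bays stand side by side, 110 apart, in varying order.
- bay_b: the bay of the half-open tray_b; same shape, size and axes as bay_c.
- bay_a: the bay of the closed tray_a; same shape, size and axes as bay_c.
- motor: small motor standing on the bench in front of the closed tray, 24 x 30 x 45 mm high; origin: centre of its underside. Leave it alone.
- hub: flat white controller, 88 x 56 x 26 mm high, beside the left (+y) end of the rack; origin: centre of its underside. Leave it alone.
- wheel: black rubber wheel lying flat, diameter 56 mm, 22 high, beside the right (-y) end of the rack; origin: centre of its underside. Leave it alone.
- beam: perforated aluminium beam lying on the bench, 132 x 12 x 10 mm high; origin: centre of its underside. Leave it alone.
- gear: grey gear wheel lying flat, diameter 52 mm, 14 high; origin: centre of its underside. Leave it alone.
- jar: clear jar with a white cap, diameter 60 mm, 75 high; origin: centre of its underside. Leave it alone.
- mug: white mug, diameter 80 mm, 92 high, handle to its +y; origin: centre of its underside. Leave it alone.
- screwdriver: screwdriver lying on the bench, 190 mm long along its x; origin: about the middle of its length. Leave it alone.
Mind the look-alikes: they are no part of the job. What is shaped like the tray_c but blue is not meant. Leave any blue look-alike of the bay_b alone.

How it is judged (in metres and radians):
At the end, for the whole second after the job is handed in: Each of the three trays stands in its own bay, back against the stop within 4 mm (so the fronts are flush with the cheeks), flat on the bench, square in the bay, and at rest (x of tray_a in the frame of bay_a between -0.004 and 0.004 m and y of tray_a in the frame of bay_a between -0.009 and 0.009 m and height (world z) of each of tray_a, tray_b, tray_c below 0.003 m and angle between each of tray_a, tray_b, tray_c's own z axis and vertical below 0.04 rad and angle between the x axis of tray_a and the x axis of bay_a, either way round below 0.12 rad and linear speed of each of tray_a, tray_b, tray_c below 0.01 m/s and x of tray_b in the frame of bay_b between -0.004 and 0.004 m and y of tray_b in the frame of bay_b between -0.009 and 0.009 m and angle between the x axis of tray_b and the x axis of bay_b, either way round below 0.12 rad and x of tray_c in the frame of bay_c between -0.004 and 0.004 m and y of tray_c in the frame of bay_c between -0.009 and 0.009 m and angle between the x axis of tray_c and the x axis of bay_c, either way round below 0.12 rad); the robot touches nothing.
It fails at once if a tray is lifted off the bench or tipped (height (world z) of any of tray_a, tray_b, tray_c above 0.008 m or angle between any of tray_a, tray_b, tray_c's own z axis and vertical above 0.12 rad).
It fails at once if another thing on the bench is moved by more than 20 mm (distance of any of motor, hub, wheel, beam, gear, jar, mug, screwdriver from where it was at the start of the episode above 0.02 m).
It also fails if it takes over 72 s, if anything falls off the work surface, if the arm or the gripper's body presses on something with over 40 N, if the wrist force passes 120 N, or if a joint passes its speed limit or range.

## Robot

A 6-joint arm with a two-finger parallel gripper is mounted at the origin on the work surface. World frame = base frame: x ahead of the robot, y to its left, z up, the work surface at z = 0. Lengths are in mm, angles in rad, forces in N, time in s.
With the tool pointing down it reaches from about 275 to 875 mm from the base axis. Payload 12.5 kg.
Tool frame: the origin (TCP) lies at the very end of the fingers, on their centre line; the grasp point (between the pads) lies 19 mm behind it (r.grip_depth is the z of the grasp point in the tool frame, in mm); z points along the fingers, y is the direction in which the jaws open and shut (so a half turn about z gives the same grasp; the last joint's range is limited). The gripper opens to 85 mm and grips with 20 to 120 N. Pads are 22 mm wide; open, the fingers measure 114 mm over their backs; the gripper's body (76 mm by 85 mm) begins 54 mm behind the grasp point. The pads swing forward as they close: fully open they stand 13 mm farther back than shut.
Start: joints at [1.124, 0.351, 1.652, -0, 1.139, -0.085], TCP at [194.645, 514.391, 231.29] pointing down, gripper open.
Joint ranges: [-2.75, 2.75], [-0.79, 2.1], [0.01, 2.65], [-1.57, 4.71], [0.07, 3.14], [-2.87, 2.87]. Speed limits (rad/s): [2.22, 2.22, 2.79, 3.14, 3.14, 3.14].

## Interface

Orientations are given as [roll, pitch, yaw] about the fixed x, y, z axes, in that order (R = Rz(yaw) Ry(pitch) Rx(roll)).
In Python, from cell import r gives the robot as it stands.
- The arm moves only by the shell command python3 -m pendant 'ROWS' [FORCE]. ROWS is JSON, a list of rows, each a list of 3 entries, a list of its own where there are three numbers: the turn, a rotation vector about the tool's x, y, z in degrees, then the shift along the tool's x, y, z in cm, then the opening, from 0 (shut) to 1 (fully open). A call has 1 to 12 rows; each row shifts and turns the pose as measured when the row begins, along the tool's axes as they then stand; what a row does not reach is not made up. A row lasts 1/12 s, in which the tool goes at most 41.7 mm and 7.16 degrees, less where a joint would pass 70% of its speed; a pose out of reach is approached as far as the arm can. A call with a gripper value outside its range is refused whole. The fingers move at their own pace and stop on an object; FORCE is the grip in N (left out, the last holds). Time passes only in rows, so rows that do not move let the fingers close. It gives the time, the measured TCP pose, the force and the opening at its end, in the units of the state.
- r.get_obs(): the state, without advancing time (a new reading comes with each control period).
- r.snapshot(name): name is "scene" or "top" or "wrist"; returns a dict with "color" (420x560x3 uint8, red, green, blue), "fx", "fy", "cx", "cy" (pixels), "T" (4x4, takes a point from camera to world coordinates); the wrist camera has in their place "T_tool_cam" (4x4, takes a point from camera to tool coordinates, whose origin is the TCP and whose axes are the flange's). Camera axes: x right, y down, z forward; pixel columns grow to the right and rows downward; lengths in mm; the calibration is good to about 2 mm. A picture is of the moment at which its call begins: read the wrist's pose just before it. There is no depth.
- r.close_job(): hands the job in, once; it reports no verdict.
The state is a dict: "clock": time; "joint_pos": joint angles; "dq": joint speeds; "effort": joint torques, N m; "position": TCP position; "eef_rot": TCP orientation; "force": force on the tool from outside, world axes, zero at the start; "torque": the same for the moment, N m; "gripper_width": finger opening in mm.
Only numpy, scipy, OpenCV 4.12 (cv2) and the standard library are available. Lean on these libraries where they do the work, as an engineer would, in place of code of your own. Each camera call takes 0.05 s, during which the arm holds its last target.

## Working session

There is one attempt and no reset: what is moved stays moved. The work goes in short steps, Python scripts to look and compute and a shell command to move; the robot and the scene stay as the last step left them, time stands still between calls to the robot, and variables do not carry over. Pictures are saved under pics/ and viewed, and the job is handed in when it is done.

```bash
mkdir -p pics; ls
python3 - <<'E'
from cell import r
import cv2,json
o=r.get_obs();print(o)
for n in("scene","top","wrist"):
    s=r.snapshot(n);cv2.imwrite(f"pics/{n}0.png",s["color"][:,:,::-1]);print(n,{k:v for k,v in s.items() if k!="color"})
E
```

```text
pics
{'clock': 0.0, 'joint_pos': array([ 1.12439329e+00,  3.51250221e-01,  1.65248132e+00,  1.52685921e-05,
        1.13913767e+00, -8.46014693e-02]), 'dq': array([-0.00017821, -0.00111913, -0.00169172, -0.00057132, -0.00075094,
       -0.00050512]), 'effort': array([-9.01568160e-05, -5.06114280e+01, -2.91406631e+01, -1.31803954e-04,
        4.54680267e-03, -3.71953195e-05]), 'position': array([194.4916235 , 514.06993383, 230.72902703]), 'eef_rot': array([-3.14032184e+00, -1.21679791e-04,  2.77978461e+00]), 'force': array([ 0.33987683, -0.07257212, -0.37849764]), 'torque': array([ 0.02211411, -0.03787232, -0.01042948]), 'gripper_width': 85.60909660112851}
scene {'fx': 440.860841317305, 'fy': 440.860841317305, 'cx': 278.36615036472597, 'cy': 205.21182939545463, 'T': array([[ 7.90954767e-01,  3.66572192e-01, -4.89913650e-01,
         1.00244478e+03],
       [ 6.11834006e-01, -4.64601455e-01,  6.40159853e-01,
        -6.44692580e+02],
       [ 7.05020524e-03, -8.06083318e-01, -5.91760068e-01,
         6.66619827e+02],
       [ 0.00000000e+00,  0.00000000e+00,  0.00000000e+00,
         1
[... 236 characters left out ...]
01,  9.42442909e-03,  3.12371684e-03,
         3.56926718e+01],
       [-5.13333331e-03, -2.21441087e-01, -9.75160240e-01,
         1.21683936e+03],
       [ 0.00000000e+00,  0.00000000e+00,  0.00000000e+00,
         1.00000000e+00]])}
wrist {'fx': 317.7895719712325, 'fy': 317.7895719712325, 'cx': 281.93879457958354, 'cy': 213.05678094718797, 'T_tool_cam': array([[-5.51632084e-05, -9.52802298e-01, -3.03591467e-01,
         7.89314134e+01],
       [ 9.99999325e-01, -4.04937236e-04,  1.08916750e-03,
         6.35269087e-01],
       [-1.16069678e-03, -3.03591202e-01,  9.52801677e-01,
        -1.42870822e+02],
       [ 0.00000000e+00,  0.00000000e+00,  0.00000000e+00,
         1.00000000e+00]])}
```

View pics/top0.png

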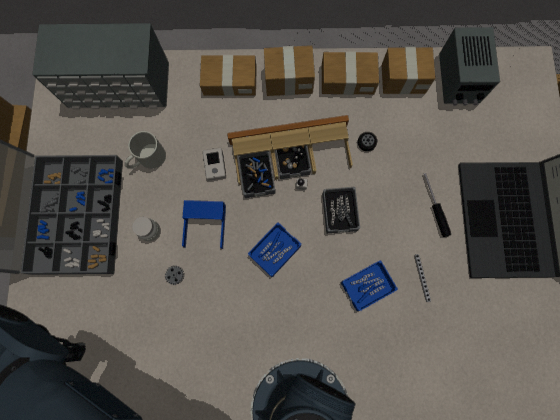

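View pics/scene0.png

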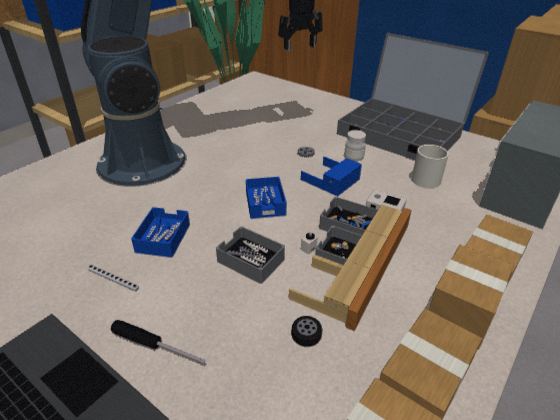

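Run:
```python
import cv2
a=cv2.imread('pics/top0.png')
cv2.imwrite('pics/topz.png',cv2.resize(a[90:320,130:410],None,fx=2.6,fy=2.6,interpolation=cv2.INTER_CUBIC))
```

```text
(no output)
```

View pics/topz.png

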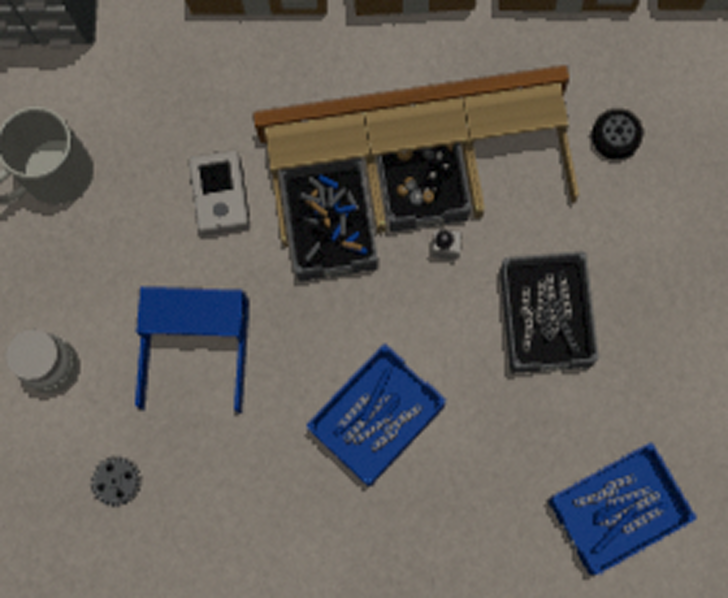

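The top view shows the rack at (290,145). From left to right the bays hold the half-open tray (255,172), the closed tray (293,157) with the motor at (301,184) in front, and then the empty bay at (335,150).
Tray_c candidates: grey (340,210), blue (275,250) and blue (369,286). The grey one fits, since it is grey plastic and lies in front of the empty bay. I'll confirm it in enlarged crops.

Run:
```python
import cv2
a=cv2.imread('pics/top0.png')
def crop(n,x0,y0,x1,y1,f):
    b=cv2.resize(a[y0:y1,x0:x1],None,fx=f,fy=f,interpolation=cv2.INTER_CUBIC)
    for x in range(x0,x1,10): cv2.line(b,((x-x0)*f,0),((x-x0)*f,6 if x%50 else 14),(0,255,255),1); cv2.putText(b,str(x),((x-x0)*f,24),0,.35,(0,255,255),1)
    for y in range(y0,y1,10): cv2.line(b,(0,(y-y0)*f),(8,(y-y0)*f),(0,255,255),1); cv2.putText(b,str(y),(10,(y-y0)*f+4),0,.35,(0,255,255),1)
    b=cv2.convertScaleAbs(b,alpha=1.6); cv2.imwrite(n,b)
crop('pics/c1.png',312,180,372,240,9)
crop('pics/c2.png',222,110,362,205,5)
```

```text
(no output)
```

View pics/c1.png

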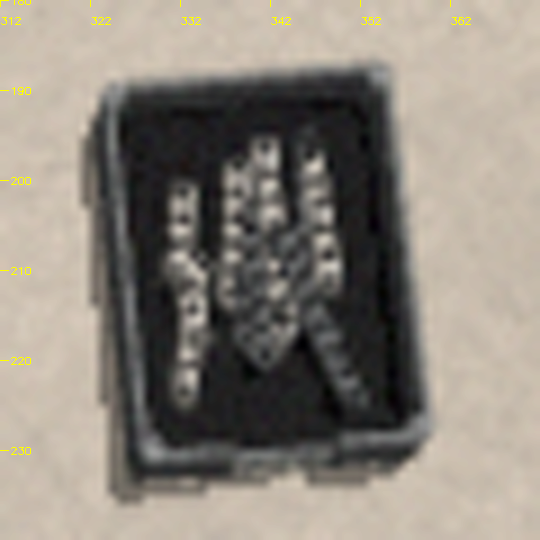

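View pics/c2.png

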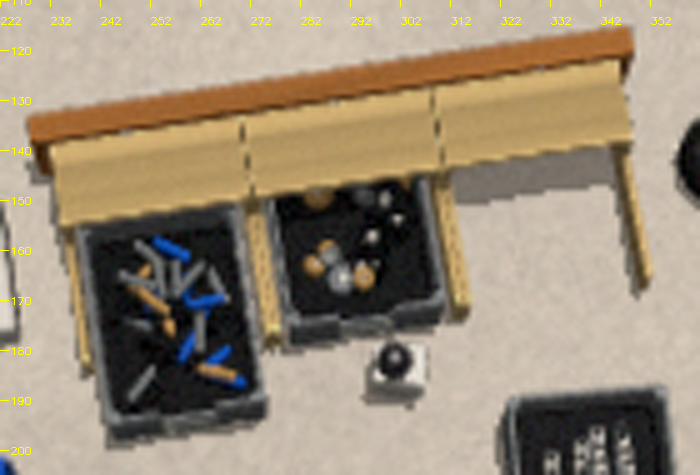

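```bash
cat > h.py <<'E'
import numpy as np
def w(s,u,v,z):
    T=s["T"];d=T[:3,:3]@np.array([(u-s["cx"])/s["fx"],(v-s["cy"])/s["fy"],1]);c=T[:3,3]
    return c+d*(z-c[2])/d[2]
def px(s,p):
    T=s["T"];q=T[:3,:3].T@(np.asarray(p,float)-T[:3,3]);return np.array([s["cx"]+s["fx"]*q[0]/q[2],s["cy"]+s["fy"]*q[1]/q[2]])
E
python3 - <<'E'
from cell import r
from h import *
import numpy as np
np.set_printoptions(precision=1,suppress=True)
s=r.snapshot("top")
for n,u,v,z in [("cBL",323.8,189,40),("cBR",354.8,187.3,40),("cFR",359.3,228.5,40),("cFL",328.3,231,40),
 ("roofFL",234.5,154.5,51),("roofFR",347.5,138,51),("ck1",239.5,184,28),("ck2",276.5,179,28),("ck3",313.5,173,28),("ck4",350.5,167,28),
 ("aFL",279,177,40),("aFR",311,172,40),("bFL",243,195,40),("bFR",275,190,40),("motor",301,184,45),("hub",214,164,26),("wheel",368,141,22)]:
    print(n,w(s,u,v,z))
E
```

```text
cBL [582.  -73.7  40. ]
cBR [ 586.  -160.3   40. ]
cFR [ 469.1 -167.4   40. ]
cFL [463.  -82.6  40. ]
roofFL [682.2 175.7  51. ]
roofFR [ 728.3 -144.3   51. ]
ck1 [602.4 162.9  28. ]
ck2 [616.1  58.2  28. ]
ck3 [632.8 -47.   28. ]
ck4 [ 649.6 -152.7   28. ]
aFL [618.2  51.   40. ]
aFR [632.  -39.2  40. ]
bFL [566.9 151.4  40. ]
bFR [580.4  62.3  40. ]
motor [595.6 -10.2  45. ]
hub [663.3 237.   26. ]
wheel [ 730.3 -207.8   22. ]
```

```bash
cat >> h.py <<'E'
import cv2
def tf(o,yaw,p):
    c,s_=np.cos(yaw),np.sin(yaw);return np.array([o[0]+c*p[0]-s_*p[1],o[1]+s_*p[0]+c*p[1],p[2]])
def overlay(s,name,box,f,segs):
    x0,y0,x1,y1=box
    b=cv2.resize(s["color"][y0:y1,x0:x1,::-1],None,fx=f,fy=f,interpolation=cv2.INTER_CUBIC);b=cv2.convertScaleAbs(b,alpha=1.5)
    for p,q,col in segs:
        P=[tuple(int(round(t)) for t in ((px(s,k)+.5-[x0,y0])*f)) for k in(p,q)]
        cv2.line(b,P[0],P[1],col,1,cv2.LINE_AA)
    cv2.imwrite(name,b)
def rect(o,yaw,xa,xb,ya,yb,z,col):
    c=[tf(o,yaw,(x,y,z)) for x,y in((xa,ya),(xb,ya),(xb,yb),(xa,yb))]
    return [(c[i],c[(i+1)%4],col) for i in range(4)]
def tray(o,yaw,col=(0,255,0)): return rect(o,yaw,-60,60,-45,45,40,col)+rect(o,yaw,-60,60,-45,45,0,(0,0,255))
def rack(o,yaw): # o = bay_a origin, middle
    g=[]
    for k in(-165,-55,55,165):
        g+=rect(o,yaw,-60,10,k-5 if k<0 and 0 else k-2.5,k+2.5,28,(255,255,0))
    g+=rect(o,yaw,10,60,-165,165,51,(255,0,255))
    return g
E
cat > ov.py <<'E'
import sys
from cell import r
from h import *
ox,oy,yw,cx,cy,cw,bx=map(float,sys.argv[1:8]); n=sys.argv[8]
s=r.snapshot("top")
bo=tf((ox,oy),yw,(0,110,0))
bt=tf(bo,yw,(bx,0,0))
overlay(s,n,(222,110,372,240),5,rack((ox,oy),yw)+tray((cx,cy),cw)+tray((ox,oy),yw,(0,128,255))+tray(bt,yw,(0,128,255)))
E
python3 ov.py 693 14 .145 525 -121 0.07 -35 pics/o1.png
```

```text
(no output)
```

View pics/o1.png

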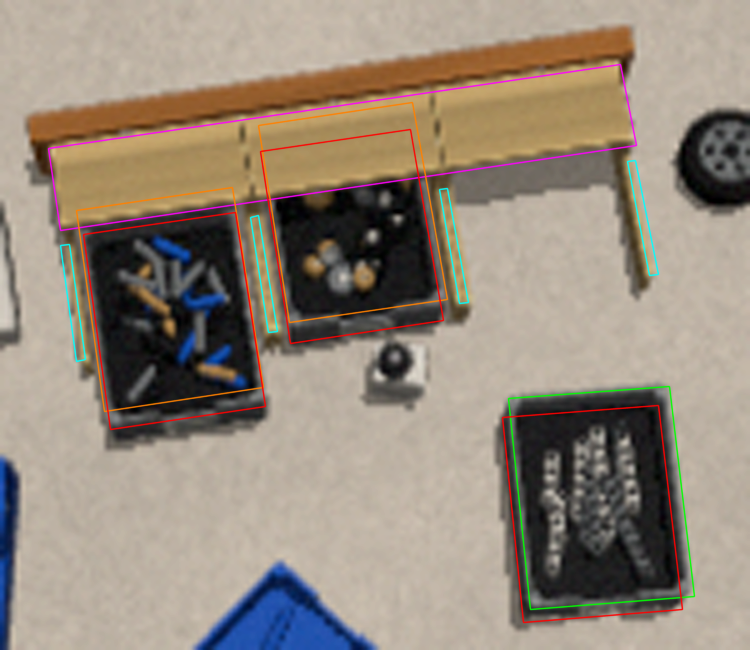

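The crop shows a grey tray holding beams. Its notched front is at the bottom (342,231) and its plain back faces the empty bay, so this is tray_c. The wireframe overlay fits to about 1 px: rack yaw ≈ 0.145, bay_a ≈ (693,15), tray_c ≈ (525,-121) at yaw 0.07, tray_b about 36 mm out. First I turn the wrist square to the rack and set the fingers about half open.

```bash
python3 -m pendant '[[[0,0,-6],[0,0,0],0.55],[[0,0,-6],[0,0,0],0.55],[[0,0,-6],[0,0,0],0.55],[[0,0,-6],[0,0,0],0.55],[[0,0,-5],[0,0,0],0.55]]' 30
cat > go.py <<'E'
import sys,numpy as np
from cell import r
from scipy.spatial.transform import Rotation as R
o=r.get_obs(); M=R.from_euler('xyz',o["eef_rot"]).as_matrix()
t=np.array(list(map(float,sys.argv[1:4]))); yaw=float(sys.argv[4]) if len(sys.argv)>4 else 3.2866
d=M.T@(t-o["position"])/10
Md=R.from_euler('xyz',[np.pi,0,yaw]).as_matrix()
print("t",round(o["clock"],2),"pos",o["position"].round(1),"rot",o["eef_rot"].round(3),"w",round(o["gripper_width"],1),"F",o["force"].round(1))
print("shift cm",d.round(2),"turn deg",np.degrees(R.from_matrix(M.T@Md).as_rotvec()).round(2),"q",o["joint_pos"].round(2))
E
python3 go.py 546 105 231
```

```text
clock: 0.67
position: [194.4, 513.9, 230.4]
eef_rot: [-3.14, -0.001, -2.978]
force: [-0.5, -0.1, 0.4]
gripper_width: 46.9
t 0.67 pos [194.4 513.9 230.4] rot [-3.140e+00 -1.000e-03 -2.978e+00] w 46.9 F [-0.5 -0.1  0.4]
shift cm [-2.804e+01 -4.607e+01 -2.000e-02] turn deg [-0.09 -0.06  1.05] q [ 1.12  0.35  1.65  0.    1.14 -0.61]
```

```bash
python3 -m pendant '[[[0,0,0.1],[-2.0,-3.3,0],0.55],[[0,0,0.1],[-2.0,-3.3,0],0.55],[[0,0,0.1],[-2.0,-3.3,0],0.55],[[0,0,0.1],[-2.0,-3.3,0],0.55],[[0,0,0.1],[-2.0,-3.3,0],0.55],[[0,0,0.1],[-2.0,-3.3,0],0.55],[[0,0,0.1],[-2.0,-3.3,0],0.55],[[0,0,0.1],[-2.0,-3.3,0],0.55],[[0,0,0.1],[-2.0,-3.3,0],0.55],[[0,0,0.1],[-2.0,-3.3,0],0.55],[[0,0,0],[-2.0,-3.3,0],0.55],[[0,0,0],[-2.0,-3.3,0],0.55]]'
python3 go.py 546 105 231
```

```text
clock: 1.67
position: [503.0, 150.1, 230.3]
eef_rot: [3.141, -0.0, -2.979]
force: [1.3, 1.1, -0.7]
gripper_width: 47.1
t 1.67 pos [503.  150.1 230.3] rot [ 3.141 -0.    -2.979] w 47.1 F [ 1.3  1.1 -0.7]
shift cm [-3.51 -5.15 -0.08] turn deg [ 0.02 -0.    1.03] q [ 0.2   0.31  1.72  0.    1.12 -1.53]
```

```bash
python3 -m pendant '[[[0,0,0.5],[-1.3,-2.5,0],0.55],[[0,0,0.5],[-1.3,-2.6,0],0.55],[[0,0,0],[0,0,0],0.55],[[0,0,0],[0,0,0],0.55]]'
python3 go.py 546 105 231
cat >> h.py <<'E'
def wsnap(r):
    from scipy.spatial.transform import Rotation as R
    o=r.get_obs(); s=r.snapshot("wrist"); M=np.eye(4); M[:3,:3]=R.from_euler('xyz',o["eef_rot"]).as_matrix(); M[:3,3]=o["position"]
    s["T"]=M@s["T_tool_cam"]; return s
E
cat > wv.py <<'E'
import sys
from cell import r
from h import *
ox,oy,yw,cx,cy,cw,bx=map(float,sys.argv[1:8]); n=sys.argv[8]
s=wsnap(r)
bo=tf((ox,oy),yw,(0,110,0)); bt=tf(bo,yw,(bx,0,0))
overlay(s,n,(0,0,560,420),1.4,rack((ox,oy),yw)+tray((cx,cy),cw)+tray((ox,oy),yw,(0,128,255))+tray(bt,yw,(0,128,255)))
E
python3 wv.py 693 15 .145 525 -121 0.07 -36 pics/w1.png
```

```text
clock: 2.0
position: [541.9, 94.8, 229.6]
eef_rot: [-3.141, 0.0, -3.004]
force: [0.1, 0.1, -0.0]
gripper_width: 47.3
t 2.0 pos [541.9  94.8 229.6] rot [-3.141  0.    -3.004] w 47.3 F [ 0.1  0.1 -0. ]
shift cm [-0.54  0.96 -0.14] turn deg [-0.04  0.03 -0.42] q [ 0.09  0.35  1.65 -0.    1.13 -1.62]
```

View pics/w1.png

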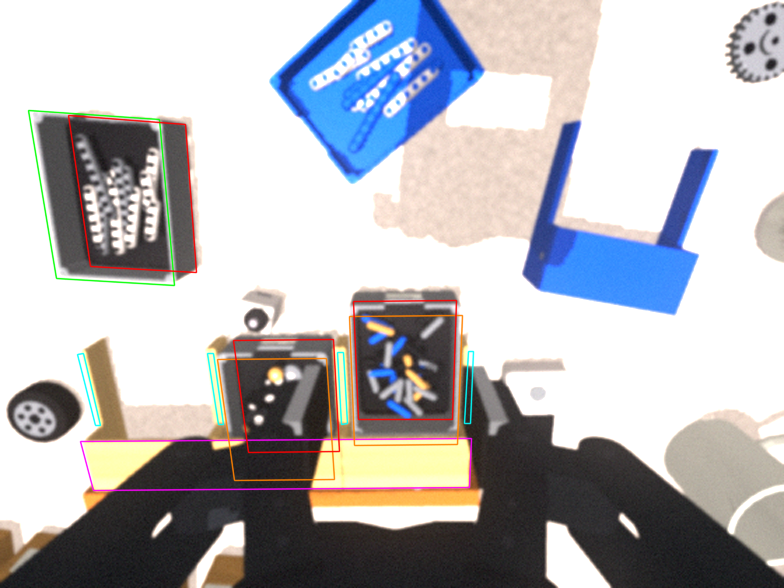

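Same layout seen inverted (robot at the top). The models agree, except that all tray and cheek fronts sit about 7 mm nearer the robot, so I'll rely on contact for depth. Now I descend in front of tray_b.

```bash
python3 go.py 533.6 102.8 12
```

```text
t 2.05 pos [541.8  95.  229.7] rot [-3.141e+00  1.000e-03 -3.003e+00] w 46.8 F [ 0.3 -0.1 -0.3]
shift cm [ 0.73  0.9  21.77] turn deg [-0.05  0.04 -0.39] q [ 0.09  0.35  1.65 -0.    1.13 -1.62]
```

```bash
python3 -m pendant '[[[0,0,-0.4],[0.7,0.9,0],0.55],[[0,0,0],[0,0,3],0.55],[[0,0,0],[0,0,3],0.55],[[0,0,0],[0,0,3],0.55],[[0,0,0],[0,0,3],0.55],[[0,0,0],[0,0,3],0.55],[[0,0,0],[0,0,3],0.55],[[0,0,0],[0,0,2],0.55],[[0,0,0],[0,0,0],0.55],[[0,0,0],[0,0,0],0.55]]'
python3 go.py 533.6 102.8 12; python3 wv.py 693 15 .145 525 -121 0.07 -36 pics/w2.png
```

```text
clock: 2.88
position: [525.3, 118.0, 26.1]
eef_rot: [3.141, 0.005, -2.978]
force: [-0.7, -0.8, -0.1]
gripper_width: 47.1
t 2.88 pos [525.3 118.   26.1] rot [ 3.141  0.005 -2.978] w 47.1 F [-0.7 -0.8 -0.1]
shift cm [-0.57 -1.64  1.42] turn deg [0.04 0.31 1.04] q [ 0.13  0.63  1.82  0.    0.69 -1.6 ]
```

View pics/w2.png

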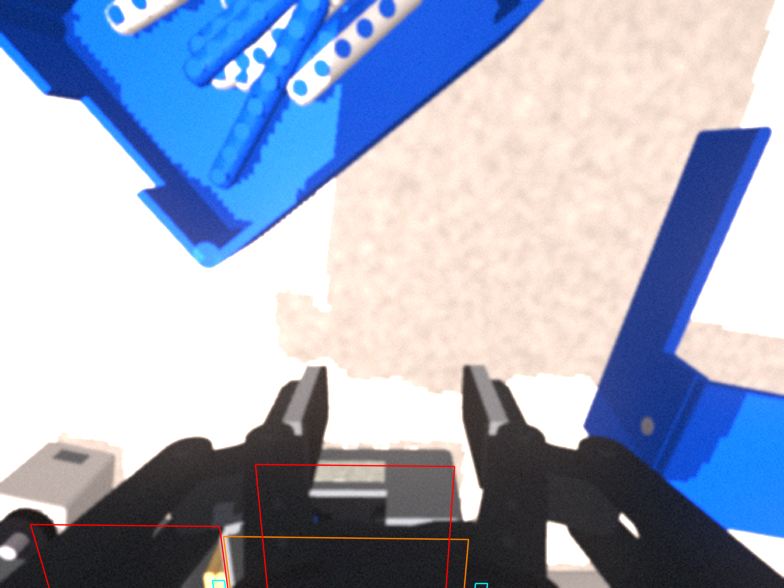

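```bash
python3 -m pendant '[[[0,0,0.5],[0,-0.8,0.7],0.55],[[0,0,0.5],[0,-0.8,0.5],0.55],[[0,0,0],[0,0,0],0.55],[[0,0,0],[0,0,0],0.55]]'
python3 go.py 543 104.2 12
```

```text
clock: 3.27
position: [530.0, 101.9, 18.0]
eef_rot: [3.141, 0.013, -2.996]
force: [-0.4, 0.3, -0.9]
gripper_width: 46.8
t 3.27 pos [530.  101.9  18. ] rot [ 3.141  0.013 -2.996] w 46.8 F [-0.4  0.3 -0.9]
shift cm [-1.31  0.03  0.62] turn deg [0.04 0.73 0.03] q [ 0.1   0.64  1.82  0.    0.67 -1.61]
```

```bash
python3 -m pendant '[[[0,0.7,0],[-1,0,0.6],0.55],[[0,0,0],[-1,0,0],0.55],[[0,0,0],[-1,0,0],0.55],[[0,0,0],[-0.5,0,0],0.55],[[0,0,0],[0,0,0],0.55]]'
python3 go.py 606.8 113.6 12
```

```text
clock: 3.68
position: [567.0, 105.9, 14.5]
eef_rot: [3.141, 0.003, -2.999]
force: [0.6, -0.0, 0.0]
gripper_width: 47.5
t 3.68 pos [567.  105.9  14.5] rot [ 3.141e+00  3.000e-03 -2.999e+00] w 47.5 F [ 0.6 -0.   0. ]
shift cm [-4.05  0.19  0.26] turn deg [ 0.03  0.15 -0.12] q [ 0.1   0.7   1.72  0.    0.73 -1.61]
```

```bash
python3 -c "
from cell import r;import cv2
s=r.snapshot('scene');b=s['color'][170:330,200:440,::-1];cv2.imwrite('pics/s1.png',cv2.convertScaleAbs(cv2.resize(b,None,fx=3.3,fy=3.3,interpolation=2),alpha=1.4))"
```

```text
(no output)
```

View pics/s1.png

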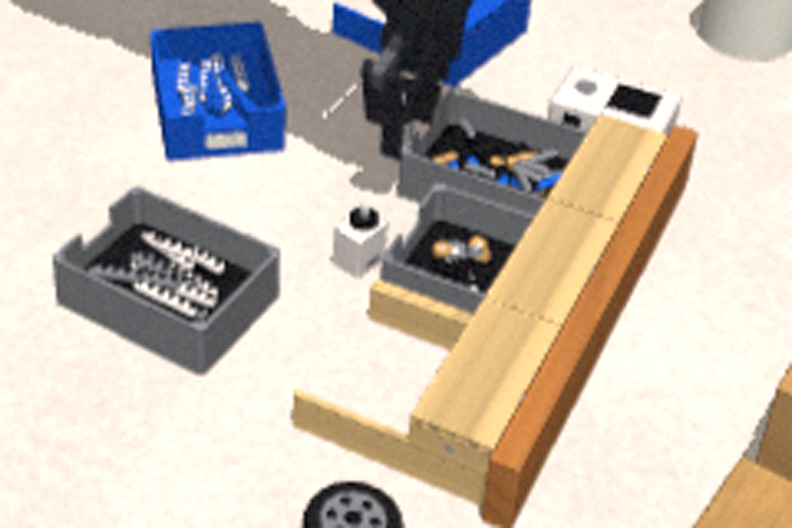

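The fingers stand just at tray_b's front wall (400,150), and the motor at (360,235) is clear. I push on.

```bash
python3 -m pendant '[[[0,0,0],[-0.7,0.1,0.1],0.55],[[0,0,0],[-0.7,0.1,0.1],0.55],[[0,0,0],[-0.7,0,0],0.55],[[0,0,0],[0,0,0],0.55]]'
python3 go.py 606.8 113.6 12
```

```text
clock: 4.07
position: [586.8, 110.9, 12.7]
eef_rot: [3.141, -0.0, -2.999]
force: [0.2, -0.1, -0.3]
gripper_width: 46.9
t 4.07 pos [586.8 110.9  12.7] rot [ 3.141 -0.    -2.999] w 46.9 F [ 0.2 -0.1 -0.3]
shift cm [-2.02 -0.02  0.07] turn deg [ 0.04 -0.01 -0.14] q [ 0.11  0.73  1.66  0.    0.76 -1.61]
```

```bash
python3 -m pendant '[[[0,0,-0.1],[-0.4,0,0],0.55],[[0,0,0],[-0.4,0,0],0.55],[[0,0,0],[-0.3,0,0],0.55]]'
python3 go.py 606.8 113.6 12
python3 -c "
from cell import r;import cv2
s=r.snapshot('scene');b=s['color'][170:330,200:440,::-1];cv2.imwrite('pics/s2.png',cv2.convertScaleAbs(cv2.resize(b,None,fx=3.3,fy=3.3,interpolation=2),alpha=1.4))"
```

```text
clock: 4.32
position: [597.7, 112.6, 12.4]
eef_rot: [3.141, -0.002, -2.997]
force: [-4.1, -0.8, 2.8]
gripper_width: 47.1
t 4.32 pos [597.7 112.6  12.4] rot [ 3.141e+00 -2.000e-03 -2.997e+00] w 47.1 F [-4.1 -0.8  2.8]
shift cm [-0.92 -0.04  0.04] turn deg [ 0.04 -0.12 -0.02] q [ 0.11  0.74  1.62  0.    0.78 -1.61]
```

View pics/s2.png

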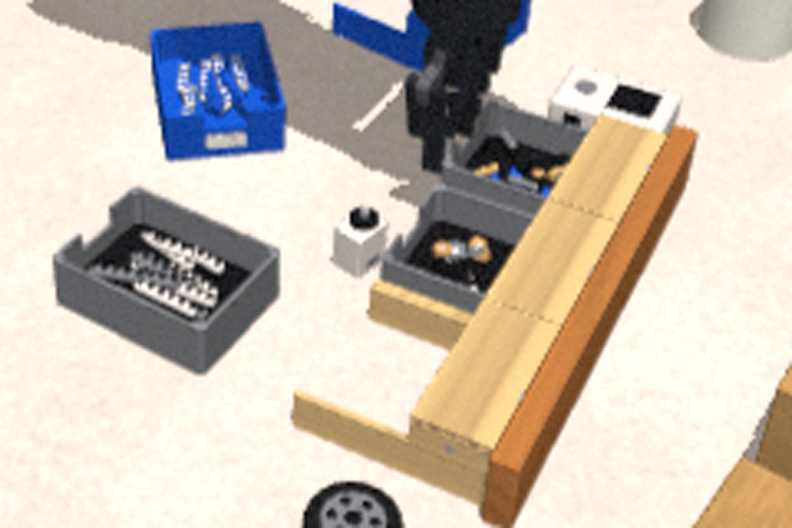

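The tray has slid most of the way in. I continue with small steps and watch the force.

```bash
for i in 1; do python3 -m pendant '[[[0,0,0],[-0.3,0,0],0.55]]'; python3 -m pendant '[[[0,0,0],[-0.2,0,0],0.55]]';python3 -m pendant '[[[0,0,0],[-0.2,0,0],0.55]]'; done
```

```text
clock: 4.45
position: [601.0, 113.1, 12.4]
eef_rot: [3.141, -0.002, -2.997]
force: [-2.6, -0.1, 0.7]
gripper_width: 46.9
clock: 4.53
position: [603.1, 113.4, 12.4]
eef_rot: [3.141, -0.002, -2.997]
force: [-15.3, -3.7, 10.7]
gripper_width: 46.9
clock: 4.62
position: [603.0, 113.4, 12.1]
eef_rot: [3.141, -0.008, -2.997]
force: [-22.3, -4.4, 15.5]
gripper_width: 47.2
```

The stop is reached: force jumped to 22 N and the position held at x = 603. I back off, rise, and go toward tray_c with the same orientation.

```bash
python3 -m pendant '[[[0,0,0],[1,0,0],0.55],[[0,0,0],[2,0,0],0.55],[[0,0,0],[2,0,0],0.55],[[0,0,0],[2,0,0],0.55],[[0,0,0],[0,0,-3],0.55],[[0,0,0],[0,0,-4],0.55],[[0,0,0],[0,0,-4],0.55],[[0,0,0],[0,0,-4],0.55],[[0,0,0],[0,0,-2],0.55],[[0,0,0],[0,0,0],0.55],[[0,0,0],[0,0,0],0.55]]'
python3 go.py 533.6 102.8 180
python3 wv.py 693 15 .145 525 -121 0.07 0 pics/w3.png
python3 ov.py 693 15 .145 525 -121 0.07 0 pics/o3.png
```

```text
clock: 5.53
position: [534.6, 103.1, 190.8]
eef_rot: [3.141, -0.001, -2.997]
force: [-0.3, 0.1, -0.5]
gripper_width: 47.0
t 5.53 pos [534.6 103.1 190.8] rot [ 3.141e+00 -1.000e-03 -2.997e+00] w 47.0 F [-0.3  0.1 -0.5]
shift cm [ 0.11 -0.01  1.08] turn deg [ 0.03 -0.03 -0.03] q [ 0.1   0.39  1.71  0.    1.05 -1.61]
```

View pics/w3.png

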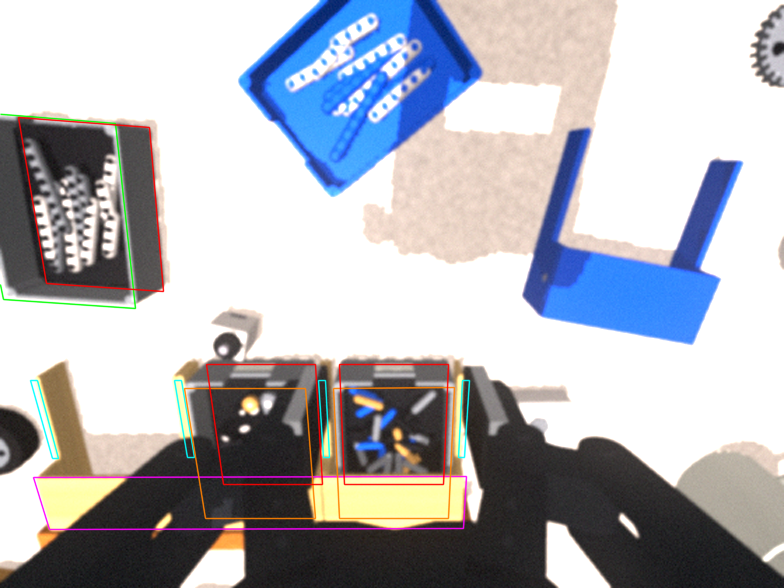

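View pics/o3.png

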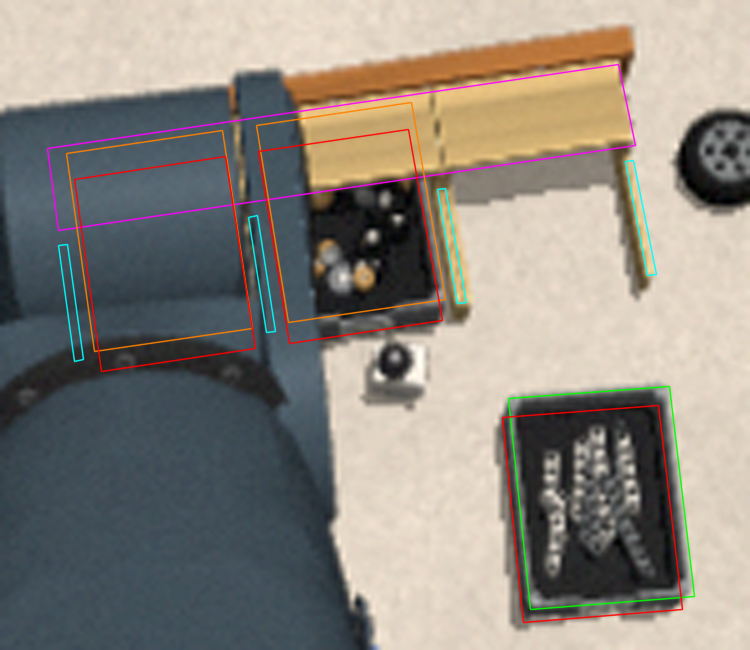

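Both fronts of trays a and b are in line at row ~360 in the wrist view. Next I check for room behind tray_c.

```bash
python3 - <<'E'
from cell import r
from h import *
s=r.snapshot("top")
for u,v in((381,262),(341,292),(397,284),(299,236),(277,223)): print(u,v,w(s,u,v,40).round(0))
E
python3 go.py 422 -135.7 190
```

```text
381 262 [ 377. -221.   40.]
341 292 [ 299. -111.   40.]
397 284 [ 319. -260.   40.]
299 236 [450.  -2.  40.]
277 223 [487.  57.  40.]
t 5.68 pos [533.6 103.  188.6] rot [ 3.141 -0.005 -2.997] w 46.9 F [ 0.1  0.5 -0.8]
shift cm [ 14.48 -22.01  -0.08] turn deg [ 0.04 -0.28 -0.03] q [ 0.1   0.39  1.71  0.    1.05 -1.61]
```

```bash
python3 -m pendant '[[[0,0,0],[1.8,-2.7,0],0.55],[[0,0,0],[1.8,-2.7,0],0.55],[[0,0,0],[1.8,-2.7,0],0.55],[[0,0,0],[1.8,-2.7,0],0.55],[[0,0,0],[1.8,-2.7,0],0.55],[[0,0,0],[1.8,-2.7,0],0.55],[[0,0,0],[1.8,-2.7,0],0.55],[[0,0,0],[1.5,-2.5,0],0.55],[[0,0,0],[0,0,0],0.55],[[0,0,0],[0,0,0],0.55]]'
python3 go.py 422 -135.7 190
python3 wv.py 693 15 .145 525 -121 0.07 0 pics/w4.png
python3 ov.py 693 15 .145 525 -121 0.07 0 pics/o4.png
```

```text
clock: 6.52
position: [414.3, -136.5, 174.9]
eef_rot: [3.132, -0.027, -2.994]
force: [0.0, 0.3, 0.8]
gripper_width: 46.7
t 6.52 pos [ 414.3 -136.5  174.9] rot [ 3.132 -0.027 -2.994] w 46.7 F [0.  0.3 0.8]
shift cm [-0.74 -0.02 -1.53] turn deg [ 0.57 -1.53  0.12] q [-0.42  0.23  1.97 -0.01  0.96 -2.14]
```

View pics/w4.png

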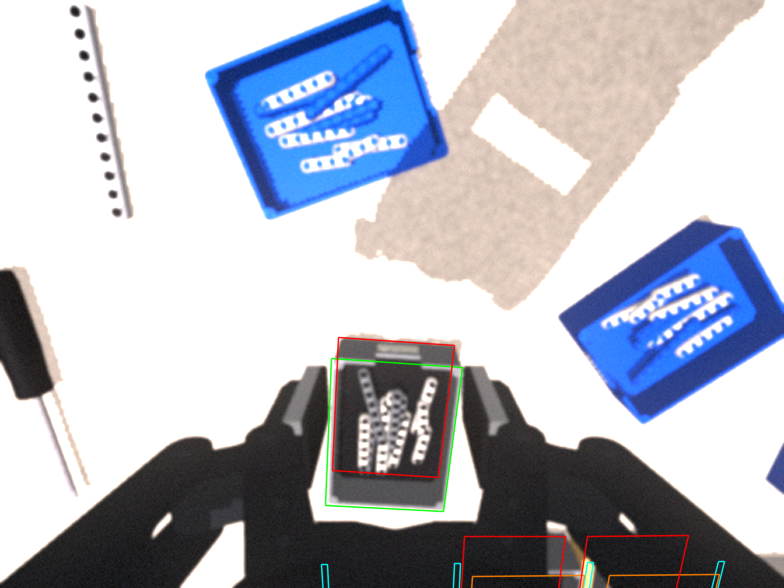

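View pics/o4.png

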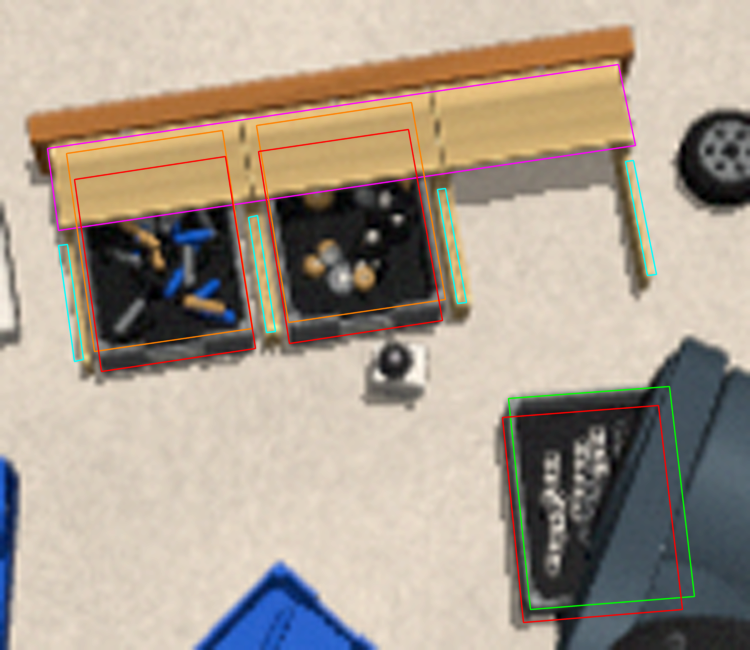

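Tray_b is now flush with tray_a in the top view, and the tray_c model matches in the wrist view. I level the tool and descend behind tray_c.

```bash
python3 -m pendant '[[[0.6,-1.5,0],[0,0,0],0.55],[[0,0,0],[0,0,2.5],0.55],[[0,0,0],[0,0,2.5],0.55],[[0,0,0],[0,0,2.5],0.55],[[0,0,0],[0,0,2.5],0.55],[[0,0,0],[0,0,2],0.55],[[0,0,0],[0,0,1],0.55],[[0,0,0],[0,0,0],0.55],[[0,0,0],[0,0,0],0.55]]'
python3 go.py 422 -135.7 12
```

```text
clock: 7.37
position: [419.2, -126.4, 37.6]
eef_rot: [3.142, 0.001, -2.979]
force: [-0.4, -0.3, 0.5]
gripper_width: 47.1
t 7.37 pos [ 419.2 -126.4   37.6] rot [ 3.142e+00  1.000e-03 -2.979e+00] w 47.1 F [-0.4 -0.3  0.5]
shift cm [-0.12 -0.96  2.56] turn deg [0.01 0.06 1.01] q [-0.4   0.48  2.07  0.    0.58 -2.13]
```

```bash
python3 -m pendant '[[[0,0,0.5],[0,-0.5,1.2],0.55],[[0,0,0.4],[0,-0.4,1.2],0.55],[[0,0,0],[0,0,0],0.55],[[0,0,0],[0,0,0],0.55]]'
python3 go.py 422 -135.7 12
```

```text
clock: 7.7
position: [423.2, -133.8, 15.5]
eef_rot: [-3.14, 0.004, -2.991]
force: [-0.6, 0.0, 0.1]
gripper_width: 47.2
t 7.7 pos [ 423.2 -133.8   15.5] rot [-3.14   0.004 -2.991] w 47.2 F [-0.6  0.   0.1]
shift cm [ 0.15 -0.17  0.35] turn deg [-0.09  0.23  0.3 ] q [-0.41  0.54  2.06  0.    0.54 -2.13]
```

```bash
python3 -m pendant '[[[0,0.2,0.3],[-0.8,-0.2,0.3],0.55],[[0,0,0],[-0.8,0,0],0.55],[[0,0,0],[-0.7,0,0],0.55],[[0,0,0],[-0.7,0,0],0.55],[[0,0,0],[-0.7,0,0],0.55],[[0,0,0],[-0.7,0,0],0.55],[[0,0,0],[-0.7,0,0],0.55],[[0,0,0],[0,0,0],0.55]]'
python3 go.py 637.6 -104.2 12
python3 wv.py 693 15 .145 549 -118 0.145 0 pics/w5.png
python3 ov.py 693 15 .145 549 -118 0.145 0 pics/o5.png
```

```text
clock: 8.37
position: [481.5, -127.0, 15.8]
eef_rot: [-3.138, 0.004, -2.995]
force: [0.4, -1.0, -0.0]
gripper_width: 47.1
t 8.37 pos [ 481.5 -127.    15.8] rot [-3.138  0.004 -2.995] w 47.1 F [ 0.4 -1.  -0. ]
shift cm [-15.77  -0.02   0.44] turn deg [-0.21  0.21  0.08] q [-0.35  0.6   1.93 -0.    0.61 -2.07]
```

View pics/w5.png

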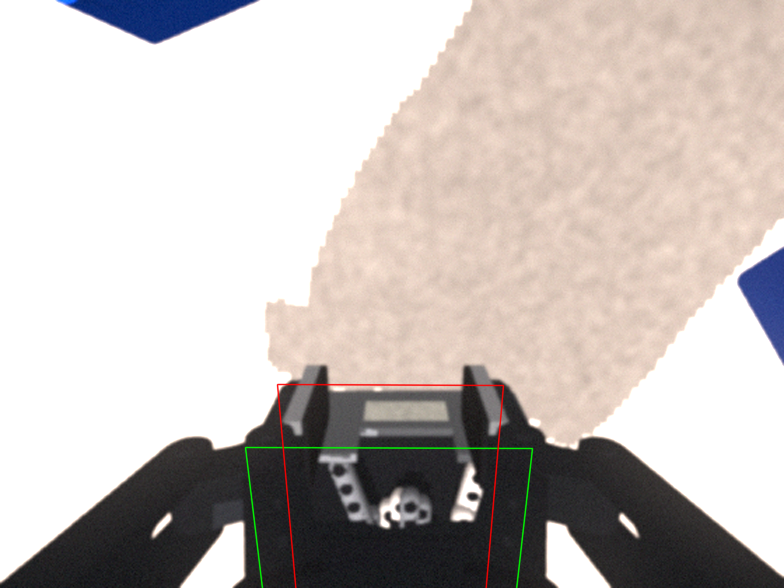

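View pics/o5.png

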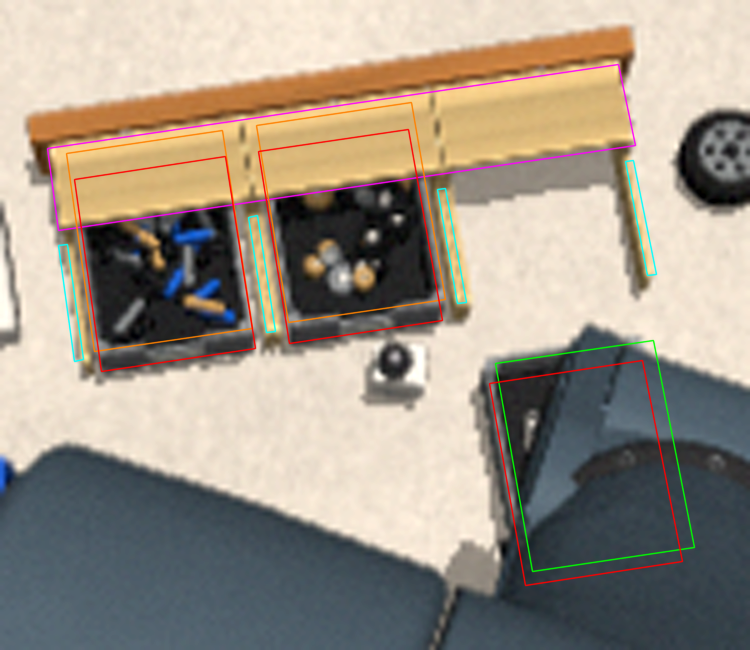

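```bash
cat > sv.py <<'E'
import sys
from cell import r
from h import *
cx,cy,cw=map(float,sys.argv[1:4]); n=sys.argv[4]
s=r.snapshot("scene"); o=(693,15);yw=.145
bc=tf(o,yw,(0,-110,0))
g=rect(bc,yw,-60,10,-50,50,28,(255,255,0))+rect(bc,yw,-60,10,-50,50,0,(255,0,0))+tray((cx,cy),cw)
overlay(s,n,(200,180,400,330),4,g)
E
python3 sv.py 549 -118 .145 pics/s5.png
```

View pics/s5.png

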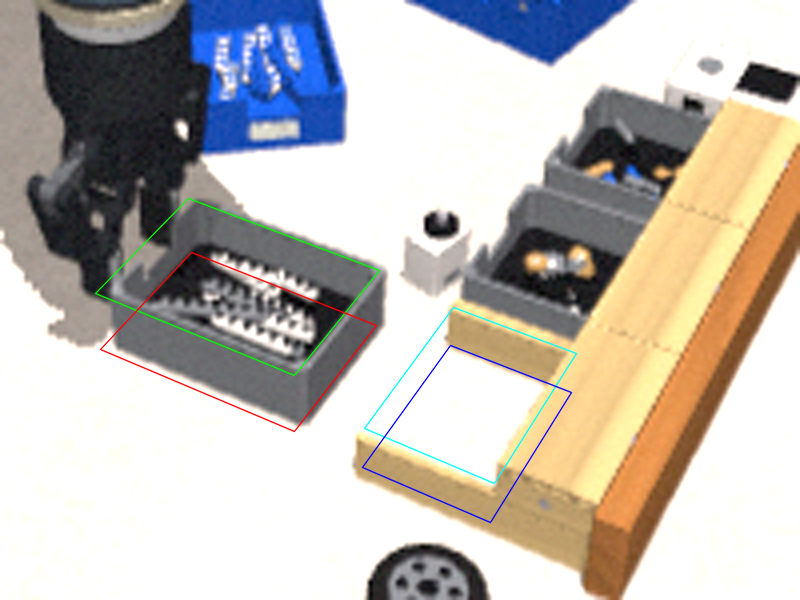

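Tray_c is square now (label edge level in the wrist view), but it sits about 5 mm to +y of the bay axis in all three cameras. I'll back off and nudge it sideways with the closed fingertips before going in.

```bash
cat > gb.py <<'E'
import sys,subprocess
from h import tf
x,y,z=map(float,sys.argv[1:4]); p=tf(tf((693,15),.145,(0,-110,0)),.145,(x,y,z))
import numpy as np
from cell import r
o=r.get_obs()["position"]; q=tf((693,15),.145,(0,-110,0)); d=o-np.array([q[0],q[1],0]);c,s=np.cos(.145),np.sin(.145)
print("bay_c frame TCP",round(d[0]*c+d[1]*s,1),round(-d[0]*s+d[1]*c,1),round(d[2],1))
subprocess.run(["python3","go.py",*map(str,p)]+sys.argv[4:])
E
python3 -m pendant '[[[0,0,0],[1,0,0],0.55],[[0,0,0],[1.5,0,0],0.55],[[0,0,0],[0,0,-2],0.4],[[0,0,0],[0,0,-3],0.2],[[0,0,0],[0,0,-1],0],[[0,0,0],[0,0,0],0]]'
python3 gb.py -156 88 75
```

```text
clock: 9.02
position: [447.7, -130.5, 75.9]
eef_rot: [-3.141, -0.003, -2.997]
force: [0.2, 0.1, -0.2]
gripper_width: 0.5
t 9.02 pos [ 447.7 -130.5   75.9] rot [-3.141e+00 -3.000e-03 -2.997e+00] w 0.5 F [ 0.2  0.1 -0.2]
shift cm [-10.77   8.65   0.06] turn deg [-0.01 -0.14 -0.  ] q [-0.38  0.44  1.99 -0.    0.71 -2.1 ]
bay_c frame TCP -263.7 1.5 75.9
```

```bash
python3 -m pendant '[[[0,0,0],[-2.5,2,0],0],[[0,0,0],[-2.5,2,0],0],[[0,0,0],[-2.5,2,0],0],[[0,0,0],[-2.5,2,0],0],[[0,0,0],[0,0,0],0],[[0,0,0],[0,0,0],0]]'
python3 gb.py -156 88 14
```

```text
clock: 9.52
position: [535.0, -34.2, 71.1]
eef_rot: [3.141, -0.004, -3.001]
force: [-0.6, -0.7, -1.2]
gripper_width: -0.1
t 9.52 pos [535.  -34.2  71.1] rot [ 3.141 -0.004 -3.001] w -0.1 F [-0.6 -0.7 -1.2]
shift cm [-0.77  0.39  5.71] turn deg [ 0.02 -0.24 -0.24] q [-0.15  0.55  1.81 -0.    0.79 -1.86]
bay_c frame TCP -163.4 84.2 71.1
```

```bash
python3 -m pendant '[[[0,0,0],[-0.7,0.4,1.5],0],[[0,0,0],[0,0,1.8],0],[[0,0,0],[0,0,1.4],0],[[0,0,0],[0,0,0.6],0],[[0,0,0],[0,0,0],0]]'
python3 gb.py -156 70 14
python3 sv.py 554.5 -112 .145 pics/s6.png
```

```text
clock: 9.93
position: [537.2, -31.3, 12.9]
eef_rot: [3.14, -0.008, -3.002]
force: [-0.4, 0.0, -0.5]
gripper_width: -0.3
t 9.93 pos [537.2 -31.3  12.9] rot [ 3.14  -0.008 -3.002] w -0.3 F [-0.4  0.  -0.5]
shift cm [-0.49 -1.67 -0.12] turn deg [ 0.06 -0.45 -0.31] q [-0.14  0.65  1.81 -0.    0.68 -1.85]
bay_c frame TCP -160.8 86.7 12.9
```

View pics/s6.png

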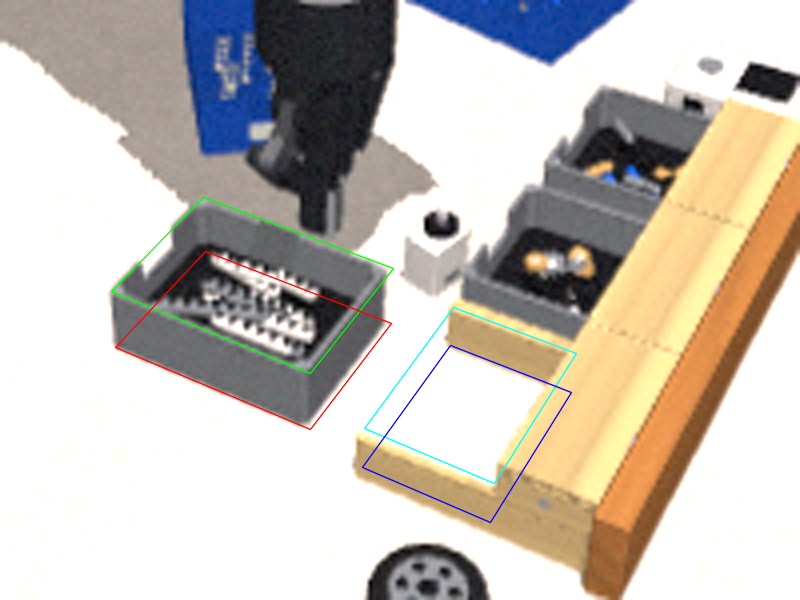

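```bash
python3 -m pendant '[[[0,0,0],[-0.1,-0.6,0],0],[[0,0,0],[-0.1,-0.6,0],0],[[0,0,0],[-0.1,-0.5,0],0],[[0,0,0],[0,-0.3,0],0]]'
python3 -m pendant '[[[0,0,0],[0,-0.2,0],0],[[0,0,0],[0,0,0],0]]'
python3 gb.py -156 60 14
python3 sv.py 551 -112 .145 pics/s7.png
```

```text
clock: 10.32
position: [544.0, -53.4, 15.4]
eef_rot: [3.141, -0.005, -3.003]
force: [-0.4, 0.6, 0.5]
gripper_width: -0.0
clock: 10.48
position: [544.8, -56.7, 16.1]
eef_rot: [-3.141, -0.004, -3.004]
force: [-0.2, 0.9, 0.2]
gripper_width: 0.0
t 10.48 pos [544.8 -56.7  16.1] rot [-3.141 -0.004 -3.004] w 0.0 F [-0.2  0.9  0.2]
shift cm [-0.1  -0.04  0.21] turn deg [-0.   -0.23 -0.41] q [-0.19  0.66  1.79 -0.    0.7  -1.89]
bay_c frame TCP -157.0 60.4 16.1
```

View pics/s7.png

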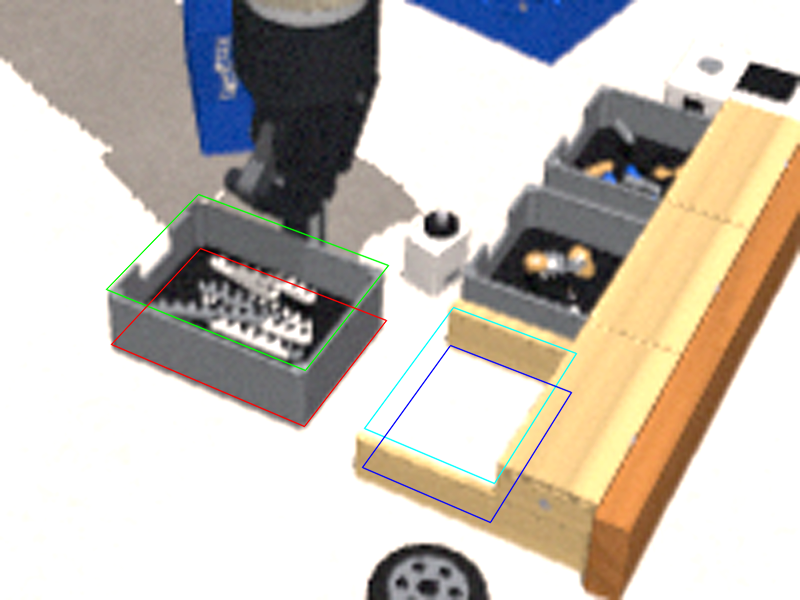

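Moved about 1.5–2 mm (rim corner 310→306). Now another 3.5 mm.

```bash
python3 -m pendant '[[[0,0,-0.2],[0,-0.2,0.1],0],[[0,0,-0.2],[0,-0.15,0.1],0],[[0,0,0],[0,0,0],0]]'
python3 gb.py -156 57 14
python3 sv.py 551 -114.5 .145 pics/s8.png
```

```text
clock: 10.78
position: [545.4, -59.8, 14.4]
eef_rot: [3.141, -0.004, -2.996]
force: [0.1, -0.2, -0.1]
gripper_width: -0.4
t 10.78 pos [545.4 -59.8  14.4] rot [ 3.141 -0.004 -2.996] w -0.4 F [ 0.1 -0.2 -0.1]
shift cm [-0.08 -0.03  0.04] turn deg [ 0.01 -0.2   0.05] q [-0.19  0.66  1.79 -0.    0.69 -1.91]
bay_c frame TCP -156.8 57.3 14.4
```

View pics/s8.png

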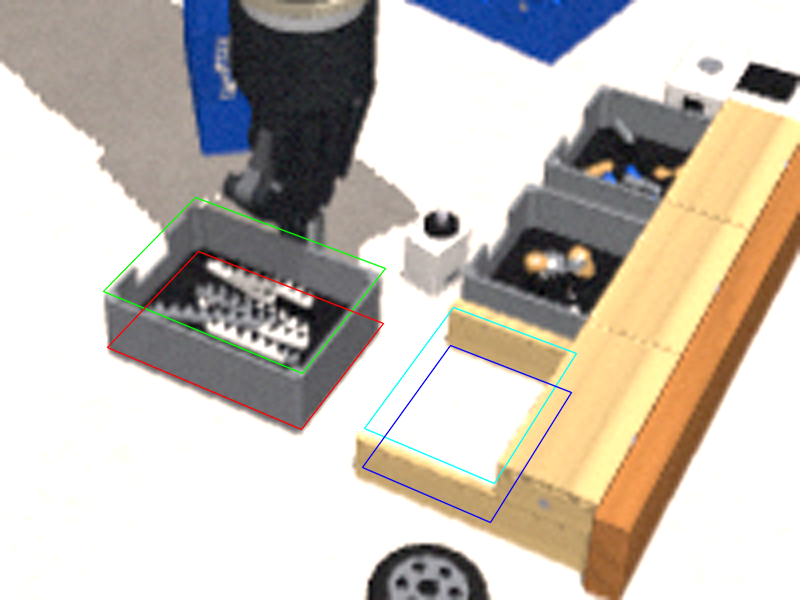

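```bash
python3 -m pendant '[[[0,0,0],[0,-0.2,0],0],[[0,0,0],[0,-0.1,0],0],[[0,0,0],[0,0,0],0]]'
python3 -m pendant '[[[0,0,0],[0,1,0],0],[[0,0,0],[0,1.5,0],0],[[0,0,0],[0,0,-3],0.2],[[0,0,0],[0,0,-4],0.55],[[0,0,0],[0.5,-1,-4],0.55],[[0,0,0],[2.5,-2,-2],0.55],[[0,0,0],[2.5,-2,0],0.55],[[0,0,0],[2.5,-2,0],0.55],[[0,0,0],[2.5,-1,0],0.55],[[0,0,0],[0,0,0],0.55],[[0,0,0],[0,0,0],0.55]]'
python3 gb.py -262 0 14
python3 sv.py 551 -117 .145 pics/s9.png;python3 wv.py 693 15 .145 551 -117 0.145 0 pics/w9.png
```

```text
clock: 11.08
position: [545.8, -62.5, 14.4]
eef_rot: [3.141, -0.004, -2.995]
force: [-0.6, 1.5, 0.3]
gripper_width: 0.1
clock: 12.0
position: [446.1, -129.4, 150.8]
eef_rot: [-3.138, -0.003, -2.992]
force: [0.9, 0.5, 0.2]
gripper_width: 47.5
t 12.0 pos [ 446.1 -129.4  150.8] rot [-3.138e+00 -3.000e-03 -2.992e+00] w 47.5 F [0.9 0.5 0.2]
shift cm [-0.37 -0.23 13.68] turn deg [-0.21 -0.2   0.27] q [-0.38  0.31  1.94 -0.01  0.89 -2.1 ]
bay_c frame TCP -265.2 2.8 150.8
```

View pics/s9.png

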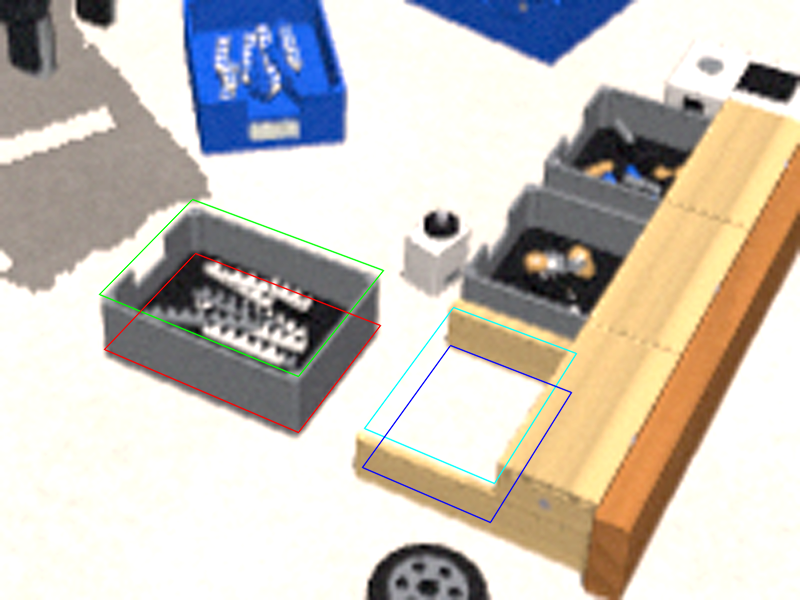

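View pics/w9.png

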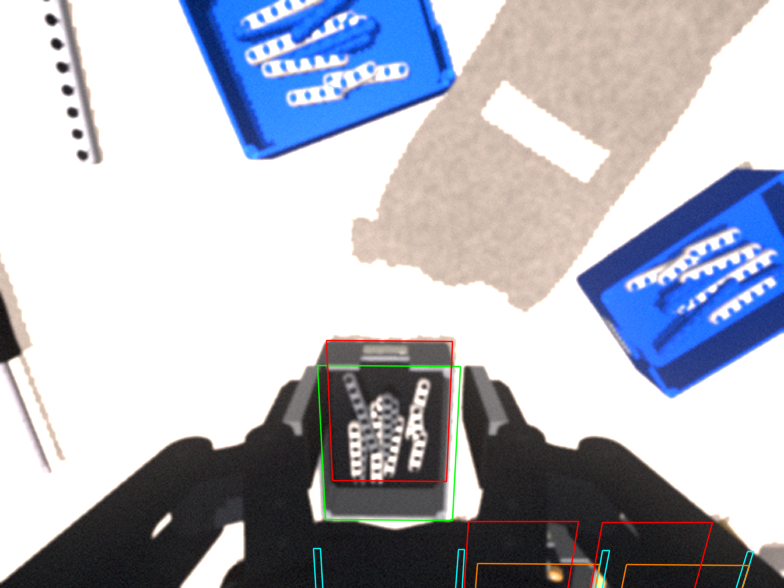

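Tray_c now matches a model on the bay axis (y ≈ 0, square) in both views. I descend behind it again.

```bash
python3 -m pendant '[[[0,0,0],[0.2,-0.2,2.5],0.55],[[0,0,0],[0.1,0,2.5],0.55],[[0,0,0],[0,0,2.5],0.55],[[0,0,0],[0,0,2],0.55],[[0,0,0],[0,0,1.5],0.55],[[0,0,0],[0,0,0],0.55],[[0,0,0],[0,0,0],0.55]]'
python3 gb.py -262 0 13
```

```text
clock: 12.68
position: [450.1, -127.4, 35.7]
eef_rot: [-3.136, -0.0, -2.983]
force: [0.3, 0.2, -0.1]
gripper_width: 47.1
t 12.68 pos [ 450.1 -127.4   35.7] rot [-3.136 -0.    -2.983] w 47.1 F [ 0.3  0.2 -0.1]
shift cm [ 0.11 -0.41  2.28] turn deg [-0.3  -0.    0.77] q [-0.37  0.52  2.   -0.01  0.62 -2.1 ]
bay_c frame TCP -261.0 4.2 35.7
```

```bash
python3 -m pendant '[[[-0.3,0,0.5],[0,-0.3,1.2],0.55],[[0,0,0.3],[0,-0.2,1],0.55],[[0,0,0],[0,0,0],0.55],[[0,0,0],[0,0,0],0.55]]'
python3 gb.py -235 0 13
```

```text
clock: 13.02
position: [453.7, -131.7, 15.2]
eef_rot: [-3.14, 0.003, -2.995]
force: [0.1, -0.7, 1.1]
gripper_width: 47.3
t 13.02 pos [ 453.7 -131.7   15.2] rot [-3.140e+00  3.000e-03 -2.995e+00] w 47.3 F [ 0.1 -0.7  1.1]
shift cm [-2.29  0.06  0.23] turn deg [-0.1   0.17  0.08] q [-0.38  0.57  1.99  0.    0.58 -2.1 ]
bay_c frame TCP -257.9 -0.6 15.2
```

Push about 75 mm, to the cheek entrance.

```bash
python3 -m pendant '[[[0,0,0.1],[-0.9,0,0.1],0.55],[[0,0,0],[-0.9,0,0.1],0.55],[[0,0,0],[-0.8,0,0],0.55],[[0,0,0],[-0.7,0,0],0.55],[[0,0,0],[-0.7,0,0],0.55],[[0,0,0],[-0.7,0,0],0.55],[[0,0,0],[-0.7,0,0],0.55],[[0,0,0],[-0.5,0,0],0.55],[[0,0,0],[0,0,0],0.55]]'
python3 gb.py -74 0 13
python3 sv.py 584 -112 .145 pics/s10.png
```

```text
clock: 13.77
position: [520.0, -121.8, 15.8]
eef_rot: [-3.138, 0.005, -2.996]
force: [0.1, -0.0, 0.4]
gripper_width: 46.7
t 13.77 pos [ 520.  -121.8   15.8] rot [-3.138  0.005 -2.996] w 46.7 F [ 0.1 -0.   0.4]
shift cm [-11.69   0.03   0.34] turn deg [-0.18  0.3   0.04] q [-0.32  0.64  1.83 -0.    0.66 -2.03]
bay_c frame TCP -190.9 -0.4 15.8
```

View pics/s10.png

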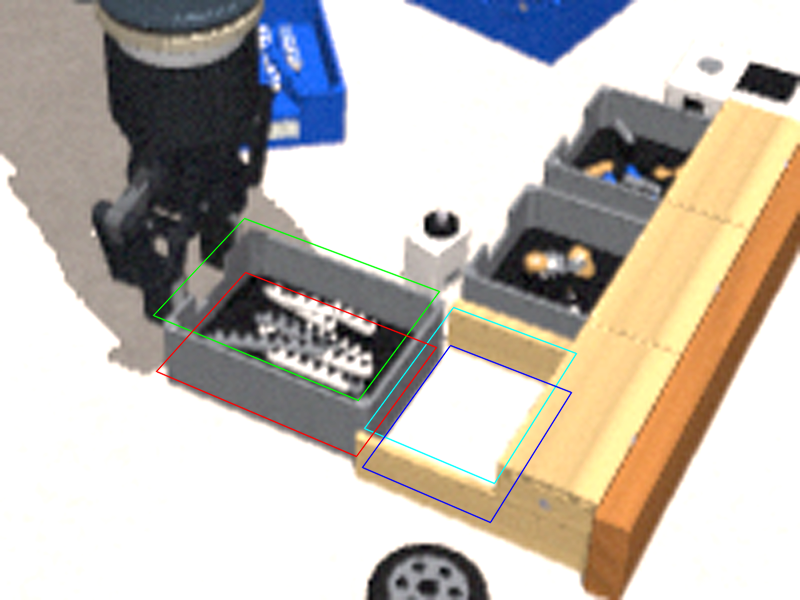

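The tray's back is at the cheeks and between them. I ease it in while watching the force.

```bash
python3 -m pendant '[[[0,0,0],[-0.5,0,0.1],0.55],[[0,0,0],[-0.5,0,0.1],0.55]]';  python3 -m pendant '[[[0,0,0],[-0.5,0,0],0.55],[[0,0,0],[-0.5,0,0],0.55]]'; python3 -m pendant '[[[0,0,0],[-0.5,0,0],0.55],[[0,0,0],[0,0,0],0.55]]'
python3 gb.py -74 0 13
python3 sv.py 615 -107.5 .145 pics/s11.png
```

```text
clock: 13.98
position: [528.9, -120.3, 13.7]
eef_rot: [-3.139, 0.004, -2.996]
force: [-1.9, 0.3, 1.2]
gripper_width: 46.6
clock: 14.15
position: [539.1, -118.8, 13.5]
eef_rot: [-3.139, 0.002, -2.997]
force: [-2.8, 0.1, 1.9]
gripper_width: 46.6
clock: 14.32
position: [545.7, -118.0, 13.5]
eef_rot: [-3.139, 0.003, -2.997]
force: [1.5, -0.4, 0.8]
gripper_width: 47.2
t 14.32 pos [ 545.7 -118.    13.5] rot [-3.139e+00  3.000e-03 -2.997e+00] w 47.2 F [ 1.5 -0.4  0.8]
shift cm [-9.1   0.03  0.08] turn deg [-0.14  0.19 -0.  ] q [-0.3   0.67  1.77 -0.    0.7  -2.01]
bay_c frame TCP -165.0 -0.3 13.5
```

View pics/s11.png

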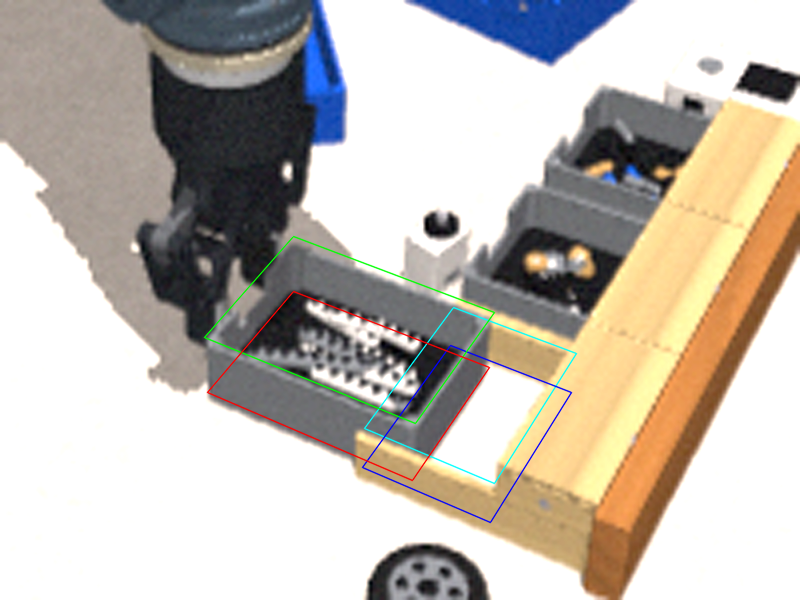

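It is inside both cheeks with only sliding friction (2–3 N). I continue.

```bash
python3 -m pendant '[[[0,0,0],[-0.7,0,0],0.55],[[0,0,0],[-0.7,0,0],0.55],[[0,0,0],[-0.7,0,0],0.55],[[0,0,0],[-0.7,0,0],0.55]]';  python3 -m pendant '[[[0,0,0],[-0.7,0,0],0.55],[[0,0,0],[-0.7,0,0],0.55],[[0,0,0],[-0.7,0,0],0.55]]'; python3 gb.py -74 0 13
```

```text
clock: 14.7
position: [574.1, -113.6, 13.4]
eef_rot: [-3.14, 0.002, -2.997]
force: [-1.1, 0.0, -0.6]
gripper_width: 47.0
clock: 14.95
position: [597.3, -110.2, 13.3]
eef_rot: [-3.14, 0.001, -2.997]
force: [-1.6, -0.7, 0.8]
gripper_width: 47.0
t 14.95 pos [ 597.3 -110.2   13.3] rot [-3.140e+00  1.000e-03 -2.997e+00] w 47.0 F [-1.6 -0.7  0.8]
shift cm [-3.87  0.    0.04] turn deg [-0.1   0.09 -0.02] q [-0.26  0.74  1.63 -0.    0.77 -1.97]
bay_c frame TCP -112.7 -0.0 13.3
```

```bash
python3 -m pendant '[[[0,0,0],[-0.5,0,0],0.55],[[0,0,0],[-0.5,0,0],0.55],[[0,0,0],[-0.5,0,0],0.55],[[0,0,0],[-0.4,0,0],0.55]]';  python3 gb.py -74 0 13
python3 sv.py 693 -96 .145 pics/s12.png
```

```text
clock: 15.28
position: [618.9, -106.9, 13.3]
eef_rot: [-3.14, 0.002, -2.997]
force: [-2.9, -0.6, 2.0]
gripper_width: 46.9
t 15.28 pos [ 618.9 -106.9   13.3] rot [-3.140e+00  2.000e-03 -2.997e+00] w 46.9 F [-2.9 -0.6  2. ]
shift cm [-1.69 -0.01  0.04] turn deg [-0.1  0.1  0. ] q [-0.24  0.77  1.57 -0.    0.81 -1.96]
bay_c frame TCP -90.9 0.1 13.3
```

View pics/s12.png

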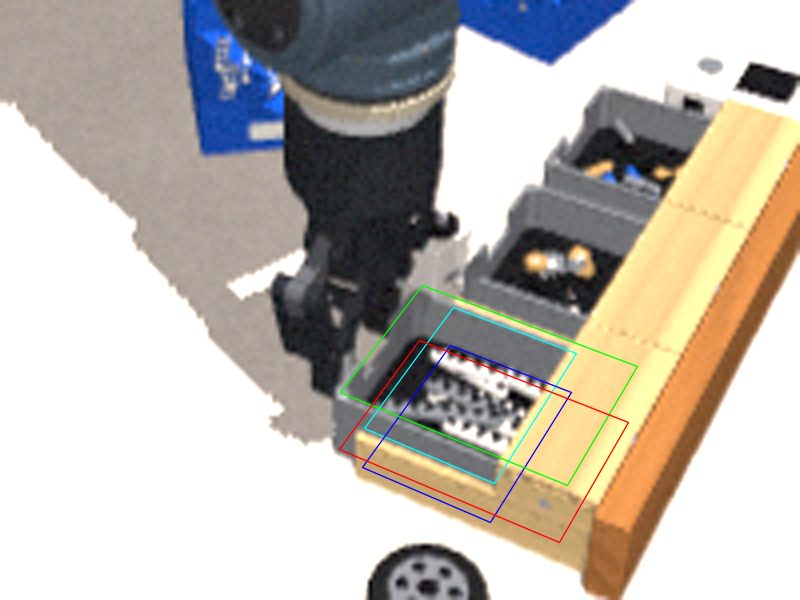

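```bash
python3 -m pendant '[[[0,0,0],[-0.4,0,0],0.55],[[0,0,0],[-0.4,0,0],0.55],[[0,0,0],[-0.3,0,0],0.55]]'; python3 -m pendant '[[[0,0,0],[-0.3,0,0],0.55]]'; python3 -m pendant '[[[0,0,0],[-0.2,0,0],0.55]]';python3 gb.py -74 0 13
```

```text
clock: 15.58
position: [630.9, -105.2, 13.4]
eef_rot: [-3.14, 0.002, -2.997]
force: [-1.0, -0.8, 0.5]
gripper_width: 46.9
clock: 15.67
position: [634.1, -104.7, 13.4]
eef_rot: [-3.14, 0.002, -2.997]
force: [-2.1, -0.5, 0.7]
gripper_width: 47.1
clock: 15.75
position: [635.8, -104.5, 13.3]
eef_rot: [-3.14, -0.0, -2.996]
force: [-18.7, -4.6, 12.6]
gripper_width: 46.4
t 15.75 pos [ 635.8 -104.5   13.3] rot [-3.14  -0.    -2.996] w 46.4 F [-18.7  -4.6  12.6]
shift cm [ 0.01 -0.01  0.03] turn deg [-0.09 -0.    0.01] q [-0.23  0.79  1.52 -0.    0.83 -1.95]
bay_c frame TCP -73.9 0.1 13.3
```

The stop is felt: 19 N at bay x −73.9, against −74.8 for tray_b. One more gentle press, then back off, rise and look.

```bash
python3 -m pendant '[[[0,0,0],[-0.1,0,0],0.55]]'; python3 -m pendant '[[[0,0,0],[1,0,0],0.55],[[0,0,0],[2,0,0],0.55],[[0,0,0],[2,0,0],0.55],[[0,0,0],[1.5,0,0],0.55],[[0,0,0],[0,0,-3],0.55],[[0,0,0],[0,0,-4],0.55],[[0,0,0],[0,0,-4],0.55],[[0,0,0],[0,0,-4],0.55],[[0,0,0],[0.5,0,-3],0.55],[[0,0,0],[0,0,0],0.55],[[0,0,0],[0,0,0],0.55]]'
python3 wv.py 693 15 .145 708.9 -93.8 0.145 0 pics/w13.png;python3 sv.py 708.9 -93.8 .145 pics/s13.png
```

```text
clock: 15.83
position: [635.8, -104.5, 13.2]
eef_rot: [-3.141, -0.003, -2.996]
force: [-13.6, -3.0, 8.8]
gripper_width: 46.9
clock: 16.75
position: [565.9, -114.6, 201.9]
eef_rot: [-3.139, 0.002, -2.997]
force: [-0.6, 0.2, -0.5]
gripper_width: 46.8
```

View pics/w13.png

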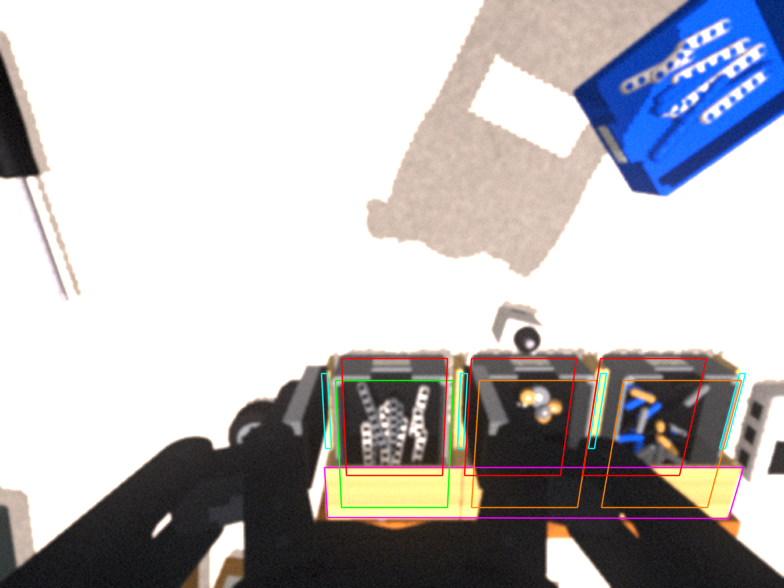

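View pics/s13.png

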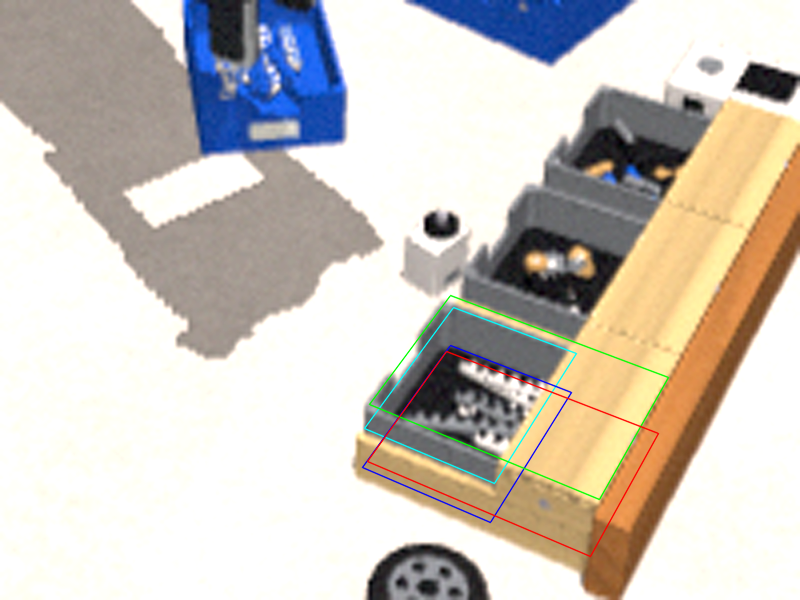

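All three fronts line up at row ~353 in the wrist view. I move the arm clear for an unobstructed top check.

```bash
python3 -m pendant '[[[0,0,0],[2.5,0,-1],0.55],[[0,0,0],[3,0,-1],0.55],[[0,0,0],[3,0,0],0.55],[[0,0,0],[3,0,0],0.55],[[0,0,0],[3,0,0],0.55],[[0,0,0],[2,0,0],0.55],[[0,0,0],[0,0,0],0.55],[[0,0,0],[0,0,0],0.55],[[0,0,0],[0,0,0],0.55]]'
python3 - <<'E'
from cell import r
from h import *
s=r.snapshot("top"); overlay(s,'pics/t14.png',(215,105,375,215),5,[])
print(r.get_obs()["dq"].round(3))
E
```

```text
clock: 17.6
position: [392.4, -136.5, 208.9]
eef_rot: [3.132, -0.017, -2.996]
force: [0.7, 0.5, 0.1]
gripper_width: 46.8
[ 0.005  0.    -0.014  0.001  0.004 -0.003]
```

View pics/t14.png

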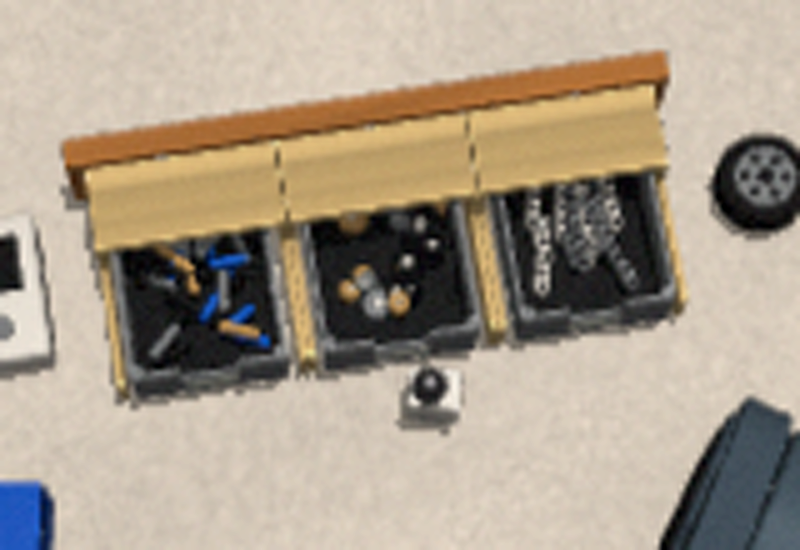

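All three fronts are collinear: front-edge midpoints (209,388), (400,360) and (595,330) in the crop. The motor, hub and wheel have not moved. Handing in.

```bash
python3 -c "
from cell import r
print(r.close_job())"
```

```text
the job is handed in; nothing more can be done
None
```

I pushed both trays home with the half-open fingertips and handed the job in at about 18 s of the 72 s. I pushed tray_b straight in, pushed tray_c square, nudged it about 5 mm sideways onto the bay line, then pushed it in.

- **Stops felt:** tray_b stopped at about 23 N along the push and tray_c at about 19 N. The tool stood at almost the same depth in both bays (−74.8 and −73.9 mm), which agrees within 1 mm.
- **Final pictures:** the wrist and top views show the three fronts in line and square in their bays. The motor, hub and wheel look unmoved, and the arm stood clear. I did not check the beam, gear, jar, mug and screwdriver one by one, but the arm never worked near them.
- **Disagreement:** the wrist camera put the tray and cheek fronts about 7 mm nearer the robot than my top-camera model. So I went by the felt stops and the line of the fronts, not by absolute camera depth. The "within 4 mm" limit was not measured directly.

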